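Check three hinged tins and set the stiff one by the oil

ROBOT

A 6-joint arm with a two-finger parallel gripper is mounted at the origin on a cart in front of the work surface, level with it; the furniture and walls round the work are solid. World frame = base frame: x ahead of the robot, y to its left, z up, the work surface at z = 0. Lengths are in mm, angles in rad, forces in N, time in s.
With the tool pointing down it reaches from about 350 to 775 mm from the base axis. Payload 7.3 kg.
Tool frame: the origin (TCP) lies at the very end of the fingers, on their centre line; the grasp point (between the pads) lies behind it (bot.grip_point_offset is the z of the grasp point in the tool frame, in mm); z points along the fingers, y is the line along which they close (so a half turn about z gives the same grasp; the last joint's range is limited). The gripper opens to 92 mm and grips with 3 to 60 N. Pads are 19 mm wide; open, the fingers measure 130 mm over their backs; the gripper's body (75 mm by 190 mm) begins 47 mm behind the grasp point.
Start: joints at [1.091, 0.342, 1.524, -0, 1.275, -0.146], TCP at [171.996, 496.049, 203.641] pointing down, gripper open.
Joint ranges: [-2.53, 2.53], [-0.77, 2.02], [0.04, 2.7], [-1, 4.14], [0.28, 2.66], [-3.11, 3.11]. Speed limits (rad/s): [2.57, 2.57, 3.14, 3.14, 3.14, 3.14].

INTERFACE

Orientations are given as [roll, pitch, yaw] about the fixed x, y, z axes, in that order (R = Rz(yaw) Ry(pitch) Rx(roll)).
In Python, from plant import bot gives the robot as it stands. The module is installed in compiled form; this text tells all that it offers.
- The arm moves only by the shell command python3 -m crank 'ROWS'. ROWS is JSON, a list that holds one entry, the list of rows, each a list of 5 numbers: the opening, from 0 (shut) to 1 (fully open), then the shift along the tool's x, y, z in cm, then the turn about the tool's z in degrees. In form: [[[claw, x, y, z, turn], ...]]. A call has exactly 10 rows; each row is the pose to reach, as a shift and turn from the pose commanded when the call began, along the tool's axes at that moment; what a row does not reach only later rows make up. A row lasts 1/10 s, in which the tool goes at most 50 mm and 8.59 degrees, less where a joint would pass 70% of its speed; a pose out of reach is approached as far as the arm can. A call with a gripper value outside its range is refused whole. The fingers move at their own pace and stop on an object; the grip force is fixed at half the most. Time passes only in rows, so rows that repeat a pose let the fingers close, or fill a call up. It gives the time, the measured TCP pose, the force, the opening and the grip force at its end, in the units of the state.
- bot.get_obs(): the state, without advancing time (a new reading comes with each control period).
- bot.capture(name): name is "side" or "top"; returns (picture, depth): 480x640x3 uint8, red, green, blue; 480x640 float32, mm along the optical axis (not along the pixel's ray), 0 where there is no reading.
- bot.calibration(name): a dict with "vertical_fov" (degrees; the focal length in pixels is half the picture's height over the tangent of half this angle, whatever the lens; pixels are square), "cx", "cy" (the principal point, pixels), "rvec" (rotation vector, rad) and "tvec" (3), from world to camera coordinates, as OpenCV has them. Camera axes: x right, y down, z forward; pixel columns grow to the right and rows downward; lengths in mm; the calibration is good to about 2 mm. A picture is of the moment at which its call begins. calibration takes no time and is no camera call.
- bot.close_job(): hands the job in; it is judged then, once.
The state is a dict: "time": time; "joint_positions": joint angles; "dq": joint speeds; "tau": joint torques, N m; "tool_pos": TCP position; "tcp_rot": TCP orientation; "contact_force": force on the tool from outside, world axes, zero at the start; "moment": the same for the moment, N m; "grip_width": finger opening in mm; "finger_force": force on a finger pad.
Only numpy, scipy, OpenCV 4.12 (cv2) and the standard library are available. Lean on these libraries where they do the work, as an engineer would, in place of code of your own. Each camera call takes 0.05 s, during which the arm holds its last target. There are 200 camera calls.

TASK

Three identical hinged tins have come out of the wash and one of them has a stiff hinge, which you can only find by working the lids. Swing every lid up past upright, so that all three stand wide open at once, and find which hinge drags; then shut the two that swing freely, leaving them where they stand. Slide the stiff tin along the worktop, without lifting it, until it stands close beside the olive oil bottle (a gap of no more than a hand's width, 8 cm) with its lid left standing half open by its own stiffness, so that it is seen to be the one to oil; keep the bottle, the glass and the mug upright and in their places.

Things in the scene. Friction and masses are not known exactly. Their poses are not given: they have to be found in the camera images.
- tin_a: one of three identical bare-metal tins with hinged lids, empty, loose, about 0.7 kg. Open body 95 deep (x) x 105 wide (y) x 54 high, walls and floor 3 mm; closed height 74. Origin: centre of its underside; -x is its front (lip side), +x its rear (hinge side), z up. One of the three has a stiff hinge; nothing visible tells which
- tin_a_lid (a joint): hinge angle of tin_a's lid, rad: 0 shut, 1.57 upright, 1.92 fully open on its stop, leaning back. Lid: shallow cover 99 x 109 x 20 mm, 0.08 kg. A free hinge drags under 0.01 N m: the lid drops shut below about 1.3 rad, open beyond. A stiff one drags 0.10 N m: about 1 N more at the lip, and the lid stays at any angle it is left
- tin_a_lip (a point): middle of the underside of the thumb lip of tin_a's lid: a tab 56 mm wide and 3 mm thick, curled at its edge, that stands 14 mm out from the front of the lid. Shut, it is 54 mm above the worktop, 57 mm in front of the tin's centre (7 mm from the front wall of the lid); it swings with the lid, 107 mm from the hinge line
- tin_a_hinge (a point): middle of the hinge line of tin_a, 54 mm up and 50 mm behind the tin's centre; the hinge runs along the tin's y
- tin_b: one of three identical bare-metal tins with hinged lids, empty, loose, about 0.7 kg. Open body 95 deep (x) x 105 wide (y) x 54 high, walls and floor 3 mm; closed height 74. Origin: centre of its underside; -x is its front (lip side), +x its rear (hinge side), z up. One of the three has a stiff hinge; nothing visible tells which
- tin_b_lid (a joint): hinge angle of tin_b's lid, rad: 0 shut, 1.57 upright, 1.92 fully open on its stop, leaning back. Lid: shallow cover 99 x 109 x 20 mm, 0.08 kg. A free hinge drags under 0.01 N m: the lid drops shut below about 1.3 rad, open beyond. A stiff one drags 0.10 N m: about 1 N more at the lip, and the lid stays at any angle it is left
- tin_b_lip (a point): middle of the underside of the thumb lip of tin_b's lid: a tab 56 mm wide and 3 mm thick, curled at its edge, that stands 14 mm out from the front of the lid. Shut, it is 54 mm above the worktop, 57 mm in front of the tin's centre (7 mm from the front wall of the lid); it swings with the lid, 107 mm from the hinge line
- tin_b_hinge (a point): middle of the hinge line of tin_b, 54 mm up and 50 mm behind the tin's centre; the hinge runs along the tin's y
- tin_c: one of three identical bare-metal tins with hinged lids, empty, loose, about 0.7 kg. Open body 95 deep (x) x 105 wide (y) x 54 high, walls and floor 3 mm; closed height 74. Origin: centre of its underside; -x is its front (lip side), +x its rear (hinge side), z up. One of the three has a stiff hinge; nothing visible tells which
- tin_c_lid (a joint): hinge angle of tin_c's lid, rad: 0 shut, 1.57 upright, 1.92 fully open on its stop, leaning back. Lid: shallow cover 99 x 109 x 20 mm, 0.08 kg. A free hinge drags under 0.01 N m: the lid drops shut below about 1.3 rad, open beyond. A stiff one drags 0.10 N m: about 1 N more at the lip, and the lid stays at any angle it is left
- tin_c_lip (a point): middle of the underside of the thumb lip of tin_c's lid: a tab 56 mm wide and 3 mm thick, curled at its edge, that stands 14 mm out from the front of the lid. Shut, it is 54 mm above the worktop, 57 mm in front of the tin's centre (7 mm from the front wall of the lid); it swings with the lid, 107 mm from the hinge line
- tin_c_hinge (a point): middle of the hinge line of tin_c, 54 mm up and 50 mm behind the tin's centre; the hinge runs along the tin's y
- oil: tall dark-green bottle of olive oil, 61 mm across, 268 high, standing loose at the back; origin: centre of its underside, z up
- glass: clear drinking glass, 80 mm across, 91 high, bystander; origin: centre of its underside, z up
- mug: white tea mug, 92 x 127 x 95 mm with its handle, bystander; origin: centre of its underside, z up
Mind the look-alikes: they are no part of the job. Leave any purple look-alike of the tin_c alone.

How it is judged (in metres and radians):
On the way:
1. all three lids stand open past upright at the same time (each beyond 1.6 rad) (value of joint each of tin_a_lid, tin_b_lid, tin_c_lid above 1.6 rad), for 0.2 s.
At the end, for the whole second after the job is handed in: The stiff tin stands with its centre within 19 cm of the oil bottle's axis, its lid at rest half open (0.4 to 1.2 rad, where a free lid drops); the two others are shut (within 0.1 rad), within 6 cm of where they were; all tins flat on the worktop and at rest; bottle, glass and mug upright (((value of joint tin_a_lid between 0.4 and 1.2 rad and horizontal distance between tin_a and oil below 0.19 m and value of joint each of tin_b_lid, tin_c_lid below 0.1 rad and distance of each of tin_b, tin_c from where it was at the start of the episode below 0.06 m) or (value of joint tin_b_lid between 0.4 and 1.2 rad and horizontal distance between tin_b and oil below 0.19 m and value of joint each of tin_a_lid, tin_c_lid below 0.1 rad and distance of each of tin_a, tin_c from where it was at the start of the episode below 0.06 m) or (value of joint tin_c_lid between 0.4 and 1.2 rad and horizontal distance between tin_c and oil below 0.19 m and value of joint each of tin_a_lid, tin_b_lid below 0.1 rad and distance of each of tin_a, tin_b from where it was at the start of the episode below 0.06 m)) and angle between each of tin_a, tin_b, tin_c, oil, glass, mug's own z axis and vertical below 0.1 rad and linear speed of each of tin_a, tin_b, tin_c below 0.02 m/s and velocity of joint tin_a_lid between -0.05 and 0.05 rad/s and height (world z) of each of tin_a, tin_b, tin_c below 0.01 m and velocity of joint tin_b_lid between -0.05 and 0.05 rad/s and velocity of joint tin_c_lid between -0.05 and 0.05 rad/s); the robot touches nothing.
It fails at once if a tin is lifted more than 3 cm off the worktop or tipped by more than 0.4 rad (height (world z) of any of tin_a, tin_b, tin_c above 0.03 m or angle between any of tin_a, tin_b, tin_c's own z axis and vertical above 0.4 rad).
It fails at once if the oil bottle, glass or mug is tipped by more than 0.3 rad or shifted by more than 5 cm (angle between any of oil, glass, mug's own z axis and vertical above 0.3 rad or distance of any of oil, glass, mug from where it was at the start of the episode above 0.05 m).
It also fails if it takes over 72 s, if anything falls off the work surface, if the arm or the gripper's body presses on something with over 40 N, if the wrist force passes 120 N, or if a joint passes its speed limit or range.

## Working session

There is one attempt and no reset: what is moved stays moved. The work goes in short steps, Python scripts to look and compute and a shell command to move; the robot and the scene stay as the last step left them, time stands still between calls to the robot, and variables do not carry over. Pictures are saved under pics/ and viewed, at most 10 in all, crops included, and the job is handed in when it is done.

```bash
mkdir -p pics
cat > h.py <<'E'
import numpy as np, cv2
from plant import bot
def cam(n):
    c=bot.calibration(n); f=240/np.tan(np.radians(c["vertical_fov"])/2)
    R=cv2.Rodrigues(np.array(c["rvec"],float))[0]; return f,c["cx"],c["cy"],R,np.array(c["tvec"],float).ravel()
def cloud(n,d):
    f,cx,cy,R,t=cam(n); v,u=np.mgrid[:480,:640]
    p=np.stack([(u-cx)/f*d,(v-cy)/f*d,d],-1); w=(p-t)@R; w[d<=0]=np.nan; return w
def ray(n,u,v,z):
    f,cx,cy,R,t=cam(n); r=np.array([(u-cx)/f,(v-cy)/f,1])@R; c=-t@R; return c+r*(z-c[2])/r[2]
def save(n,name):
    p,d=bot.capture(n); cv2.imwrite(f"pics/{name}.png",p[:,:,::-1]); np.save(f"pics/{name}.npy",d); return p,d
E
python3 - <<'E'
from h import *
for n in("top","side"):
    p,d=save(n,n+"0"); print(n,bot.calibration(n),"cam pos",-cam(n)[4]@cam(n)[3])
print(bot.get_obs(),bot.grip_point_offset)
E
```

```text
top {'vertical_fov': 53.55746272280599, 'cx': 317.9911499776551, 'cy': 241.49555212742953, 'rvec': array([ 2.13007938, -2.08517759,  0.22532287]), 'tvec': array([ 296.76256913,  577.82370077, 1137.84233999])} cam pos [ 316.26909742  304.75133732 1234.39617736]
side {'vertical_fov': 54.03433509449379, 'cx': 326.1938126314712, 'cy': 234.79478335465888, 'rvec': array([ 1.97881088, -0.28855871,  0.18998876]), 'tvec': array([-466.84123342,  231.13480581,  749.16290051])} cam pos [ 277.092819   -696.69280161  520.04595665]
{'time': 0.1, 'joint_positions': array([ 1.09103132e+00,  3.42637968e-01,  1.52492589e+00, -1.72619285e-05,
        1.27538134e+00, -1.45982528e-01]), 'dq': array([ 0.00166526, -0.00333584, -0.00290463, -0.00071264, -0.00081835,
       -0.001902  ]), 'tau': array([ 1.92683998e-03, -4.32004023e+01, -2.44693047e+01,  7.17846723e-02,
        5.27271582e-02, -1.05455713e-04]), 'tool_pos': array([171.79309283, 495.68266247, 203.02076522]), 'tcp_rot': array([-3.14025210e+00, -1.80415017e-04,  2.80781509e+00]), 'contact_force': array([ 0.27990292, -0.54160295,  0.63729659]), 'moment': array([-0.01116653, -0.01285565, -0.01367142]), 'finger_force': 0.0, 'grip_width': 91.71732082008776} -18.8
```

View pics/top0.png

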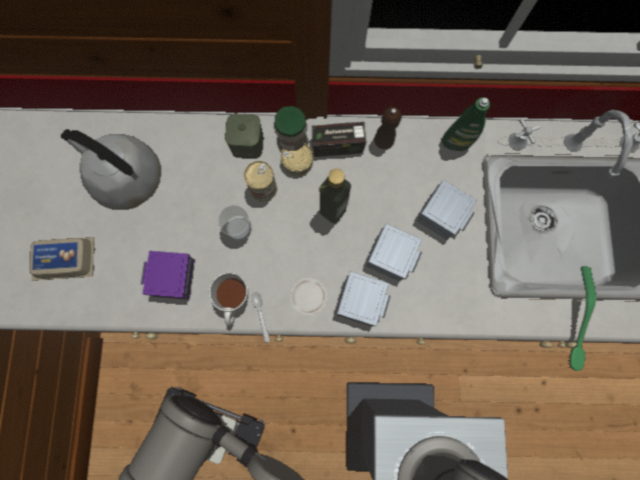

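View pics/side0.png

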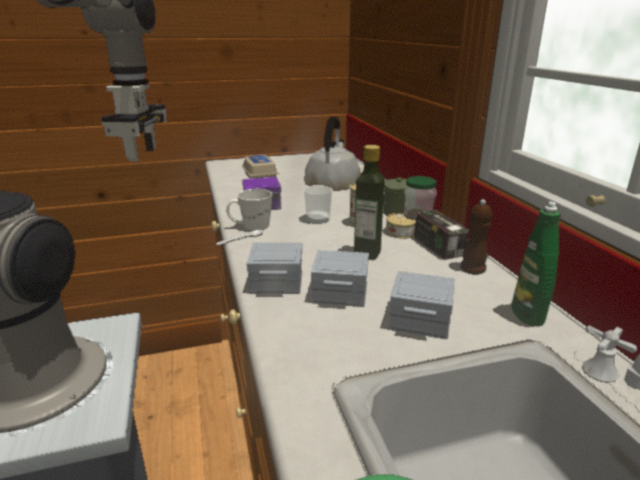

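The top view shows tins at px (447,208), (394,252) and (362,298), the oil cap at (337,177), the glass at (235,223), the mug at (229,293) and a purple decoy at (167,274). In the side view all three tins' fronts face that camera, so the lips point roughly to -y.

```bash
cat > m.py <<'E'
from h import *
def tins(name,n="top",zlo=62,zhi=88,crop=None):
    p=cv2.imread(f"pics/{name}.png"); w=cloud(n,np.load(f"pics/{name}.npy"))
    m=((w[...,2]>zlo)&(w[...,2]<zhi)).astype(np.uint8)
    return p,w,m
if __name__=="__main__":
    for n in("top","side"):
        p,w,m=tins(n+"0",n)
        k,l,s,c=cv2.connectedComponentsWithStats(cv2.morphologyEx(m,cv2.MORPH_OPEN,np.ones((3,3))))
        for i in range(1,k):
            if s[i,4]<250: continue
            q=w[l==i]; r=cv2.minAreaRect(q[:,:2].astype(np.float32))
            print(n,c[i].round(),s[i,4],"z",np.median(q[:,2]).round(1),[np.round(a,1) for a in r], "bgr",p[l==i].mean(0).round())
        # counter height
        print("counter",np.nanmedian(w[...,2][(w[...,2]<20)&(w[...,2]>-20)]))
    # oil, glass, mug
    w=cloud("top",np.load("pics/top0.npy")); q=w[(w[...,2]>100)&(w[...,2]<290)&(w[...,0]>350)&(w[...,1]>150)&(w[...,1]<400)]
    p=cv2.imread("pics/top0.png"); ps=cv2.imread("pics/side0.png")
    for z in(240,265): 
        print("oilcap",z,ray("top",337,176,z).round(), ray("side",372,153,z).round())
    print("base side",ray("side",368,255,0).round(), "glass",ray("side",318,218,0).round(),ray("top",234,213,90).round(), "mug", ray("top",229,291,90).round())
    a=cv2.resize(p[160:340,320:500],(720,720)); cv2.imwrite("pics/ct.png",a[:600])
    a=cv2.resize(ps[225:345,230:470],(800,400)); cv2.imwrite("pics/cs.png",a)
E
python3 m.py
```

```text
top [38. 96.] 351 z 75.2 [array([ 951.1, 1064.2]), array([218.5,   5.9]), np.float64(90.0)] bgr [19. 18. 47.]
top [186.  99.] 961 z 75.4 [array([951. , 669.6]), array([583.3,   7.4]), np.float64(89.9)] bgr [18. 18. 47.]
top [408. 103.] 566 z 75.5 [array([952.3,  77.8]), array([335.6,   8.2]), np.float64(89.9)] bgr [20. 20. 47.]
top [566. 106.] 692 z 75.3 [array([ 951.1, -339.8]), array([409.5,   7.4]), np.float64(89.8)] bgr [17. 17. 46.]
top [338. 134.] 1180 z 72.8 [array([860.9, 261.7]), array([ 61.5, 141.1]), np.float64(5.5)] bgr [73. 79. 83.]
top [128. 179.] 767 z 75.0 [array([736.5, 813.2]), array([112.3, 186.4]), np.float64(54.3)] bgr [90. 92. 91.]
top [448. 207.] 1655 z 74.7 [array([666.8, -19.8]), array([ 99. , 111.2]), np.float64(57.5)] bgr [180. 173. 165.]
top [394. 251.] 1733 z 75.0 [array([550.7, 118. ]), array([ 99.3, 109.9]), np.float64(66.0)] bgr [197. 189. 181.]
top [ 56. 256.] 1866 z 72.0 [array([518.4, 962.2]), array([ 89.9, 136.3]), np.float64(4.5)] bgr [107.  98.  94.]
top [165. 274.] 1827 z 75.1 [array([480.6, 684.1]), array([100.8, 109.5]), np.float64(86.8)] bgr 
[... 1572 characters left out ...]
   8.1]), np.float64(89.6)] bgr [20. 20. 64.]
side [424. 290.] 1961 z 75.0 [array([668.2, -24.9]), array([102.4, 108.6]), np.float64(57.4)] bgr [154. 154. 151.]
side [534. 290.] 459 z 74.9 [array([857.1, -83.1]), array([30.1, 72.4]), np.float64(20.4)] bgr [41. 63. 49.]
side [ 37. 358.] 1275 z 74.7 [array([ 39.7, -34.9]), array([117.3,  36.9]), np.float64(48.8)] bgr [59. 65. 68.]
side [611. 339.] 548 z 70.3 [array([ 882. , -242.8]), array([54.1, 57.7]), np.float64(67.3)] bgr [134. 139. 142.]
counter 0.8662166778532503
oilcap 240 [681. 270. 240.] [694. 316. 240.]
oilcap 265 [672. 270. 265.] [657. 225. 265.]
base side [673. 262.   0.] glass [621. 528.   0.] [634. 520.  90.] mug [439. 521.  90.]
```

View pics/cs.png

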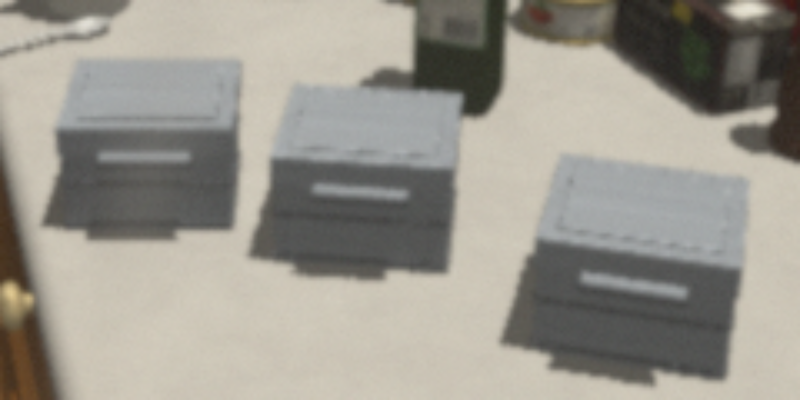

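The side crop shows the three lips at crop px (145,157), (360,192) and (633,286). Tin rear directions (yaw) are therefore 73.7°, 66° and 57.5°. Heights from the two views agree at 75 mm. I'll pinch each lip tab by its ends, with the fingers closing along the tin's width, and swing it along the arc.

```bash
cat > go.py <<'E'
import sys
from h import *
T={1:(431.2,195,73.7),2:(551.4,115.4,66),3:(667.5,-22.4,57.5)}
def to(x,y,z,yaw=None):
    o=bot.get_obs(); p=o["tool_pos"]; a=o["tcp_rot"][2]; d=np.array([x,y,z])-p
    X=np.array([np.cos(a),np.sin(a),0]);Y=np.array([np.sin(a),-np.cos(a),0])
    t=0 if yaw is None else (np.degrees(a)-yaw+180)%360-180
    print("shift cm",(np.array([d@X,d@Y,-d[2]])/10).round(2),"turn",round(t,1))
def tin(i,dx,dy,z):  # point in tin frame, tool yaw = tin yaw
    x,y,w=T[i]; c,s=np.cos(np.radians(w)),np.sin(np.radians(w)); to(x+dx*c-dy*s,y+dx*s+dy*c,z,w)
if __name__=="__main__":
    a=[float(v) for v in sys.argv[1:]]; tin(int(a[0]),*a[1:])
    t=np.linspace(0,1.85,21)[1:]
E
python3 go.py 1 -64 0 110
python3 -c "
import numpy as np
t=np.linspace(0,1.86,21)[1:];print(np.c_[11.4*(1-np.cos(t)),-11.4*np.sin(t)].round(2).tolist())"
```

```text
shift cm [-34.68 -26.3    9.3 ] turn 87.2
[[0.05, -1.06], [0.2, -2.11], [0.44, -3.14], [0.78, -4.14], [1.21, -5.11], [1.73, -6.04], [2.33, -6.91], [3.01, -7.72], [3.77, -8.47], [4.58, -9.14], [5.46, -9.73], [6.39, -10.24], [7.36, -10.66], [8.37, -10.99], [9.41, -11.22], [10.46, -11.36], [11.52, -11.4], [12.57, -11.34], [13.62, -11.18], [14.65, -10.93]]
```

```bash
python3 -m crank '[[[1,-34.7,-26.3,9.3,87],[1,-34.7,-26.3,9.3,87],[1,-34.7,-26.3,9.3,87],[1,-34.7,-26.3,9.3,87],[1,-34.7,-26.3,9.3,87],[1,-34.7,-26.3,9.3,87],[1,-34.7,-26.3,9.3,87],[1,-34.7,-26.3,9.3,87],[1,-34.7,-26.3,9.3,87],[1,-34.7,-26.3,9.3,87]]]'; python3 go.py 1 -64 0 49
```

```text
time: 1.1
tool_pos: [415.8, 129.8, 109.5]
tcp_rot: [-3.141, 0.001, 1.296]
contact_force: [-0.7, 1.4, 0.7]
grip_width: 91.8
finger_force: 0.0
shift cm [ 0.3  -0.35  6.05] turn 0.5
```

```bash
python3 -m crank '[[[1,0.3,-0.3,3,0.5],[1,0.3,-0.3,5,0.5],[1,0.3,-0.3,6,0.5],[1,0.3,-0.3,6,0.5],[0,0.3,-0.3,6,0.5],[0,0.3,-0.3,6,0.5],[0,0.3,-0.3,6,0.5],[0,0.3,-0.3,6,0.5],[0,0.3,-0.3,6,0.5],[0,0.3,-0.3,6,0.5]]]'; python3 go.py 1 -64 0 49
```

```text
time: 2.1
tool_pos: [411.6, 137.6, 50.8]
tcp_rot: [3.141, -0.0, 1.299]
contact_force: [0.4, -0.7, 0.2]
grip_width: 48.1
finger_force: 0.0
shift cm [-0.34  0.26  0.18] turn 0.7
```

Run:
```python
from h import *
p,d=save("side","s1"); cv2.imwrite("pics/s1c.png",cv2.resize(p[180:310,200:360],(800,650))[:600,:,::-1])
print(bot.get_obs()["grip_width"],bot.get_obs()["finger_force"],bot.get_obs()["tool_pos"])
```

```text
44.209419782759745 0.0 [411.59462437 137.58806961  50.70543192]
```

View pics/s1c.png

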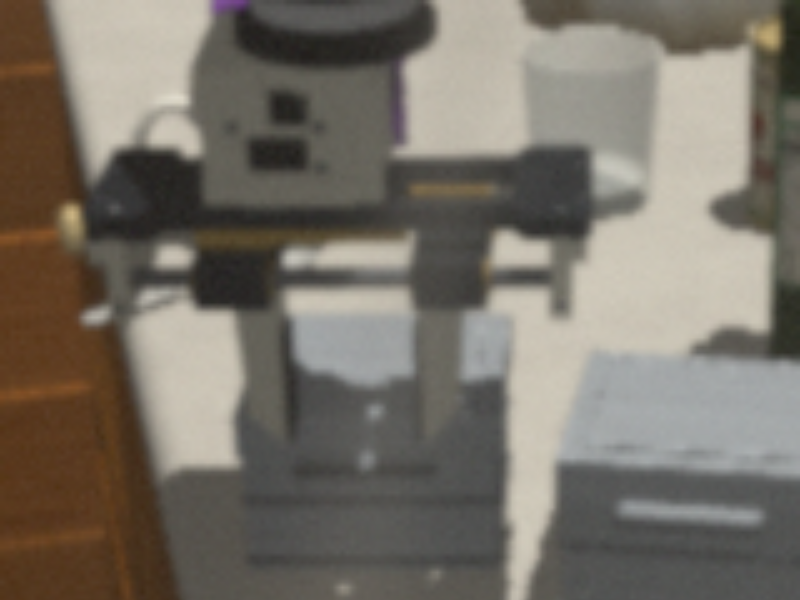

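The fingers are centred on the lip, which is at crop px (365,468), but the tips at (290,440) and (425,440) look higher than the lip. I'll check this by projection and depth.

Run:
```python
from h import *
w=cloud("side",np.load("pics/s1.npy"))
f,cx,cy,R,t=cam("side")
def pr(P):
    q=R@np.array(P)+t; return np.round([f*q[0]/q[2]+cx,f*q[1]/q[2]+cy],1)
c,s=np.cos(np.radians(73.7)),np.sin(np.radians(73.7))
print("tcp",pr([411.6,137.6,50.8]))
for dx,z in((-64,54),(-64,57),(-50,54),(-50,74),(-47.5,54)): print(dx,z,pr([431.2+dx*c,195+dx*s,z]))
for u,v in((256,267),(257,263),(255,258),(286,266),(287,262),(272,273),(273,274),(262,274),(273,280)): print(u,v,w[v,u].round(1), "tin-x",((w[v,u,0]-431.2)*c+(w[v,u,1]-195)*s).round(1))
```

```text
tcp [271.1 275.6]
-64 54 [272.2 275. ]
-64 57 [272.1 273.7]
-50 54 [272.9 271.7]
-50 74 [272.4 263. ]
-47.5 54 [273.  271.1]
256 267 [381.6 132.7  77.5] tin-x -73.7
257 263 [384.1 132.2  86.4] tin-x -73.5
255 258 [381.2 135.8  96.1] tin-x -70.9
286 266 [439.1 117.5  78.9] tin-x -72.2
287 262 [441.4 117.8  87.3] tin-x -71.2
272 273 [412.9 132.4  59.3] tin-x -65.2
273 274 [415.  133.4  56.1] tin-x -63.6
262 274 [393.5 139.1  56.5] tin-x -64.3
273 280 [416.9 149.   33.3] tin-x -48.1
```

Run:
```python
from h import *
w=cloud("side",np.load("pics/s1.npy")); 
c,s=np.cos(np.radians(73.7)),np.sin(np.radians(73.7))
tx=(w[...,0]-431.2)*c+(w[...,1]-195)*s
ty=-(w[...,0]-431.2)*s+(w[...,1]-195)*c
print(ty[270,246:296:2].round())
for v in range(262,280): print(v,"z",w[v,262,2].round(), tx[v,246:296:2].round().astype(int))
```

```text
[ 74.  50.  47.  43.  39.  34.  30.  27.  22.  18.  14.  10.   6.   1.
  -3.  -6. -11. -15. -19. -23. -27. -31. -35. -39. -43.]
262 z 75.0 [ 95 -49 -69 -72 -73 -71 -72 -48 -47 -47 -46 -50 -45 -47 -45 -49 -50 -48
 -45 -72 -72 -72 -73 -45 -46]
263 z 72.0 [ 90 -48 -49 -70 -75 -73 -70 -50 -46 -49 -49 -50 -48 -50 -51 -46 -49 -49
 -51 -70 -71 -71 -75 -49 -51]
264 z 72.0 [ 81 -51 -49 -73 -73 -69 -70 -49 -50 -50 -48 -49 -51 -49 -47 -50 -50 -51
 -53 -72 -71 -74 -50 -51 -47]
265 z 69.0 [                  80                  -50                  -48
                  -48                  -72                  -75
                  -71                  -49                  -49
                  -49                  -47                  -48
                  -50                  -50                  -51
                  -49 -9223372036854775808                  -49
                  -50                  -71                  -71
                  -49                  -50                  -53
                  -48]
266 z 67.0 [ 76 -49 -49 -48 -49 -75 -72 -50 -49 -50 -50 -49 -51 -47 -49 -46 -50 -47

[... 1735 characters left out ...]
 -64 -65 -63 -63 -66 -62 -65 -64 -65 -63
 -62 -64 -62 -47 -47 -51 -47]
275 z 46.0 [ 34  32 -48 -48 -46 -51 -48 -48 -50 -49 -48 -46 -47 -46 -49 -45 -46 -49
 -50 -50 -48 -47 -51 -49 -49]
276 z 42.0 [ 28  27 -44 -48 -47 -48 -45 -48 -47 -49 -47 -45 -50 -46 -49 -48 -46 -46
 -48 -50 -46 -47 -50 -48 -47]
277 z 41.0 [ 24  22 -45 -47 -48 -50 -46 -47 -49 -50 -48 -47 -49 -46 -50 -46 -44 -47
 -49 -48 -47 -45 -48 -51 -46]
278 z 37.0 [ 20  15 -48 -47 -47 -47 -47 -46 -47 -48 -47 -46 -49 -46 -47 -51 -49 -49
 -46 -49 -49 -47 -44 -46 -46]
279 z 35.0 [ 14  13 -47 -48 -51 -50 -46 -49 -47 -48 -49 -51 -49 -49 -47 -49 -49 -50
 -46 -48 -47 -47 -51 -47 -47]<stdin>:7: RuntimeWarning: invalid value encountered in cast
```

Run:
```python
from h import *
f,cx,cy,R,t=cam("side")
q=R@np.array([171.8,495.7,203])+t; print("tcp0",f*q[0]/q[2]+cx,f*q[1]/q[2]+cy)
w=cloud("side",np.load("pics/side0.npy"))
m=(w[...,1]<620)&(w[...,1]>380)&(w[...,0]>60)&(w[...,0]<300)&(w[...,2]>100)
v,u=np.where(m); i=np.argsort(w[v,u,2])[:12]
for k in i: print(u[k],v[k],w[v[k],u[k]].round())
w=cloud("side",np.load("pics/s1.npy"))
for u in(257,258,259,260,261,262,283,284,285,286,287,288):
    col=w[:,u]; ok=np.where((col[:,1]<140)&(col[:,1]>95)&(col[:,2]>60)&(col[:,2]<120))[0]; print(u,ok.max(),col[ok.max()].round(1))
```

```text
tcp0 143.3851985613172 165.04304431180196
137 161 [164. 447. 226.]
138 161 [166. 443. 227.]
146 150 [179. 547. 227.]
147 150 [182. 545. 228.]
154 150 [198. 540. 228.]
149 150 [186. 542. 228.]
148 150 [184. 543. 228.]
132 160 [153. 451. 229.]
151 150 [192. 536. 229.]
153 150 [196. 535. 229.]
150 150 [189. 537. 229.]
137 160 [164. 446. 229.]
257 268 [383.6 133.7  74.5]
258 267 [385.9 135.3  75.6]
259 266 [388.6 139.8  75.1]Traceback (most recent call last):
  File "<stdin>", line 10, in <module>
    return umr_maximum(a, axis, None, out, keepdims, initial, where)
ValueError: zero-size array to reduction operation maximum which has no identity
```

The visible fingertips end about 24 mm above the reported TCP: z 75 against 51 here, and 226 against 203 at the start. I'll allow for that offset and regrasp with TCP z≈24.

```bash
python3 -m crank '[[[1,-0.35,0.3,0,0.5],[1,-0.35,0.3,0,0.5],[1,-0.35,0.3,0,0.5],[1,-0.35,0.3,0,0.5],[1,-0.35,0.3,0.5,0.5],[1,-0.35,0.3,1.5,0.5],[1,-0.35,0.3,2.6,0.5],[1,-0.35,0.3,2.6,0.5],[0,-0.35,0.3,2.6,0.5],[0,-0.35,0.3,2.6,0.5]]]'; python3 go.py 1 -64 0 24;python3 -m crank '[[[0,0,0,0,0],[0,0,0,0,0],[0,0,0,0,0],[0,0,0,0,0],[0,0,0,0,0],[0,0,0,0,0],[0,0,0,0,0],[0,0,0,0,0],[0,0,0,0,0],[0,0,0,0,0]]]';python3 go.py 1 -64 0 24
```

```text
time: 3.15
tool_pos: [413.7, 133.5, 24.7]
tcp_rot: [3.141, -0.0, 1.29]
contact_force: [-0.8, 0.5, -0.2]
grip_width: 80.2
finger_force: 0.0
shift cm [-0.   -0.05  0.07] turn 0.2
time: 4.15
tool_pos: [413.4, 133.4, 24.7]
tcp_rot: [-3.141, -0.0, 1.29]
contact_force: [-2.4, 1.1, 5.1]
grip_width: 55.3
finger_force: 30.0
shift cm [ 0.01 -0.02  0.07] turn 0.2
```

Tab gripped at 55.3 mm with 30 N. Next is the arc.

```bash
python3 -m crank '[[[0,0.05,0,-1.06,0],[0,0.2,0,-2.11,0],[0,0.44,0,-3.14,0],[0,0.78,0,-4.14,0],[0,1.21,0,-5.11,0],[0,1.73,0,-6.04,0],[0,2.33,0,-6.91,0],[0,3.0,0,-7.72,0],[0,3.77,0,-8.47,0],[0,4.58,0,-9.14,0]]]'
python3 - <<'E'
from h import *
p,d=save("side","s2"); w=cloud("side",d)
cv2.imwrite("pics/s2c.png",cv2.resize(p[130:310,190:390],(660,594))[:,:,::-1])
E
```

```text
time: 5.15
tool_pos: [426.4, 178.0, 116.6]
tcp_rot: [3.142, 0.0, 1.29]
contact_force: [0.4, 0.7, -4.6]
grip_width: 55.3
finger_force: 30.0
```

View pics/s2c.png

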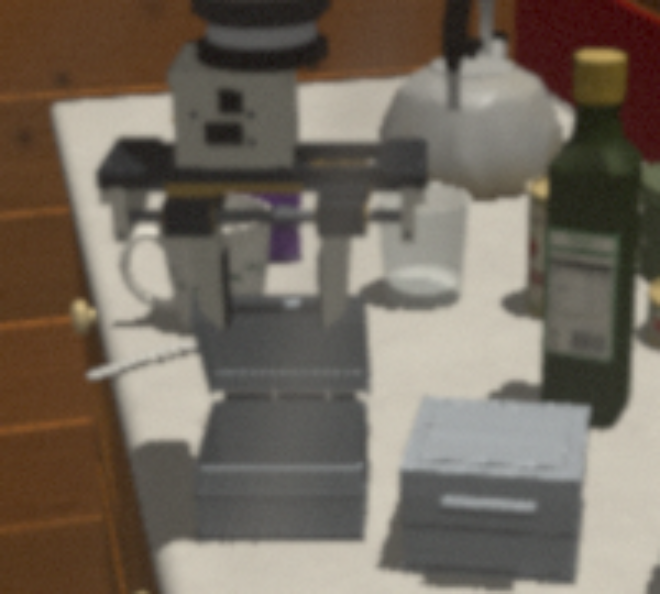

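The lid is rising with the grip: lip at crop px (290,300), underside of the lid visible. I'll finish the arc.

```bash
python3 -m crank '[[[0,0.88,0,-0.59,0],[0,1.81,0,-1.1,0],[0,2.78,0,-1.52,0],[0,3.79,0,-1.85,0],[0,4.83,0,-2.08,0],[0,5.88,0,-2.22,0],[0,6.94,0,-2.26,0],[0,7.99,0,-2.2,0],[0,9.04,0,-2.04,0],[0,10.07,0,-1.79,0]]]'
python3 -m crank '[[[1,0,0,0,0],[1,0,0,0,0],[1,0,0,0,0],[1,0,0,0,0],[1,0,0,-3,0],[1,0,0,-7,0],[1,0,0,-10,0],[1,0,0,-12,0],[1,0,0,-12,0],[1,0,0,-12,0]]]'; python3 go.py 2 -64 0 125
python3 - <<'E'
from h import *
p,d=save("side","s3");w=cloud("side",d)
for u in (265,275,285): 
  for v in range(205,265,8): print(u,v,w[v,u].round(),end=' ')
E
```

```text
time: 6.2
tool_pos: [454.0, 274.8, 133.5]
tcp_rot: [-3.141, 0.001, 1.29]
contact_force: [0.1, -1.9, -4.3]
grip_width: 55.7
finger_force: 30.0
time: 7.2
tool_pos: [454.0, 273.9, 253.7]
tcp_rot: [3.141, -0.0, 1.29]
contact_force: [-0.8, -0.3, -0.4]
grip_width: 91.7
finger_force: 0.0
shift cm [-18.87  12.87  12.87] turn 7.9
265 205 [434. 314. 138.] 265 213 [433. 309. 120.] 265 221 [431. 306. 101.] 265 229 [429. 298.  85.] 265 237 [427. 290.  68.] 265 245 [423. 274.  55.] 265 253 [420. 259.  43.] 265 261 [419. 262.  21.] 275 205 [457. 308. 137.] 275 213 [455. 303. 120.] 275 221 [452. 293. 104.] 275 229 [450. 288.  86.] 275 237 [449. 282.  69.] 275 245 [445. 268.  55.] 275 253 [442. 255.  42.] 275 261 [441. 256.  21.] 285 205 [479. 302. 137.] 285 213 [477. 295. 120.] 285 221 [475. 292. 102.] 285 229 [473. 286.  84.] 285 237 [471. 279.  67.] 285 245 [467. 259.  56.] 285 253 [464. 250.  41.] 285 261 [464. 251.  20.]
```

Tin 1 is open on its stop at about 1.92 rad. It shifted about 19 mm to the rear, which is within the limit. Next is tin 2.

```bash
python3 -m crank '[[[1,-19,12.8,0,8],[1,-19,12.8,0,8],[1,-19,12.8,0,8],[1,-19,12.8,0,8],[1,-19,12.8,4,8],[1,-19,12.8,9,8],[1,-19,12.8,14,8],[1,-19,12.8,18,8],[1,-19,12.8,18,8],[1,-19,12.8,18,8]]]'; python3 go.py 2 -64 0 24
```

```text
time: 8.25
tool_pos: [524.0, 56.2, 73.6]
tcp_rot: [-3.14, 0.001, 1.151]
contact_force: [-0.1, -0.1, 1.1]
grip_width: 91.7
finger_force: 0.0
shift cm [0.12 0.09 4.96] turn -0.1
```

```bash
python3 -m crank '[[[1,0.1,0.1,3,0],[1,0.1,0.1,5,0],[0,0.1,0.1,5,0],[0,0.1,0.1,5,0],[0,0.1,0.1,5,0],[0,0.1,0.1,5,0],[0,0.1,0.1,5,0],[0,0.1,0.1,5,0],[0,0.1,0.1,5,0],[0,0.1,0.1,5,0]]]'; python3 go.py 2 -64 0 24
```

```text
time: 9.25
tool_pos: [526.1, 56.8, 24.9]
tcp_rot: [3.141, -0.001, 1.151]
contact_force: [-2.0, 0.1, 6.1]
grip_width: 55.6
finger_force: 30.0
shift cm [-0.01 -0.07  0.09] turn -0.1
```

```bash
python3 -m crank '[[[0,0.05,0,-1.06,0],[0,0.2,0,-2.11,0],[0,0.44,0,-3.14,0],[0,0.78,0,-4.14,0],[0,1.21,0,-5.11,0],[0,1.73,0,-6.04,0],[0,2.33,0,-6.91,0],[0,3.0,0,-7.72,0],[0,3.77,0,-8.47,0],[0,4.58,0,-9.14,0]]]'
python3 -m crank '[[[0,0.88,0,-0.59,0],[0,1.81,0,-1.1,0],[0,2.78,0,-1.52,0],[0,3.79,0,-1.85,0],[0,4.83,0,-2.08,0],[0,5.88,0,-2.22,0],[0,6.94,0,-2.26,0],[0,7.99,0,-2.2,0],[0,9.04,0,-2.04,0],[0,9.6,0,-1.9,0]]]'
python3 -m crank '[[[1,0,0,0,0],[1,0,0,0,0],[1,0,0,0,0],[1,0,0,0,0],[1,0,0,-3,0],[1,0,0,-7,0],[1,0,0,-10,0],[1,0,0,-12,0],[1,0,0,-12,0],[1,0,0,-12,0]]]'; python3 go.py 3 -64 0 125
python3 - <<'E'
from h import *
p,d=save("side","s4");w=cloud("side",d)
for u in (330,340,350): 
  for v in range(205,275,8): print(u,v,w[v,u].round(),end=' ')
E
```

```text
time: 10.25
tool_pos: [544.5, 99.1, 115.8]
tcp_rot: [-3.141, 0.0, 1.151]
contact_force: [-1.2, 0.4, -2.6]
grip_width: 55.4
finger_force: 30.0
time: 11.25
tool_pos: [584.0, 187.1, 133.9]
tcp_rot: [-3.141, -0.0, 1.151]
contact_force: [-0.3, 0.7, 3.2]
grip_width: 55.4
finger_force: 30.0
time: 12.25
tool_pos: [583.5, 185.9, 254.0]
tcp_rot: [3.142, -0.0, 1.151]
contact_force: [-0.2, -0.2, -0.7]
grip_width: 91.8
finger_force: 0.0
shift cm [-21.92  15.24  12.9 ] turn 8.4
330 205 [647. 494.  50.] 330 213 [566. 234. 133.] 330 221 [564. 229. 117.] 330 229 [562. 221. 101.] 330 237 [561. 216.  83.] 330 245 [559. 210.  67.] 330 253 [553. 192.  56.] 330 261 [551. 183.  41.] 330 269 [550. 180.  23.] 340 205 [583. 215. 158.] 340 213 [585. 222. 136.] 340 221 [584. 218. 119.] 340 229 [583. 212. 102.] 340 237 [580. 202.  87.] 340 245 [578. 197.  70.] 340 253 [577. 192.  52.] 340 261 [570. 171.  44.] 340 269 [571. 173.  23.] 350 205 [603. 207. 158.] 350 213 [606. 214. 137.] 350 221 [605. 211. 119.] 350 229 [603. 204. 103.] 350 237 [602. 199.  86.] 350 245 [600. 191.  70.] 350 253 [599. 187.  52.] 350 261 [589. 160.  47.] 350 269 [590. 162.  26.]
```

Tin 2 is open as well. Now tin 3.

```bash
python3 -m crank '[[[1,-22,15.2,0,8.5],[1,-22,15.2,0,8.5],[1,-22,15.2,0,8.5],[1,-22,15.2,0,8.5],[1,-22,15.2,2,8.5],[1,-22,15.2,7,8.5],[1,-22,15.2,12,8.5],[1,-22,15.2,17,8.5],[1,-22,15.2,18,8.5],[1,-22,15.2,18,8.5]]]'; python3 go.py 3 -64 0 24
```

```text
time: 13.3
tool_pos: [629.1, -76.1, 68.7]
tcp_rot: [-3.131, 0.003, 1.002]
contact_force: [0.6, -0.2, 0.3]
grip_width: 91.9
finger_force: 0.0
shift cm [0.2  0.36 4.47] turn -0.1
```

```bash
python3 -m crank '[[[1,0.1,0,0,0],[1,0.1,0,3,0],[1,0.1,0,5,0],[0,0.1,0,5,0],[0,0.1,0,5,0],[0,0.1,0,5,0],[0,0.1,0,5,0],[0,0.1,0,5,0],[0,0.1,0,5,0],[0,0.1,0,5,0]]]'; python3 go.py 3 -64 0 24
```

```text
time: 14.3
tool_pos: [634.0, -76.0, 25.4]
tcp_rot: [3.14, -0.001, 1.002]
contact_force: [-0.4, 0.5, 5.5]
grip_width: 55.2
finger_force: 30.0
shift cm [-0.07 -0.05  0.14] turn -0.1
```

```bash
python3 -m crank '[[[0,0.05,0,-1.06,0],[0,0.2,0,-2.11,0],[0,0.44,0,-3.14,0],[0,0.78,0,-4.14,0],[0,1.21,0,-5.11,0],[0,1.73,0,-6.04,0],[0,2.33,0,-6.91,0],[0,3.0,0,-7.72,0],[0,3.77,0,-8.47,0],[0,4.58,0,-9.14,0]]]'
python3 -m crank '[[[0,0.88,0,-0.59,0],[0,1.81,0,-1.1,0],[0,2.78,0,-1.52,0],[0,3.79,0,-1.85,0],[0,4.83,0,-2.08,0],[0,5.88,0,-2.22,0],[0,6.94,0,-2.26,0],[0,7.99,0,-2.2,0],[0,9.04,0,-2.04,0],[0,10.0,0,-1.8,0]]]'
python3 -m crank '[[[1,0,0,0,0],[1,0,0,0,0],[1,0,0,0,0],[1,0,0,0,0],[1,0,0,-3,0],[1,0,0,-7,0],[1,0,0,-10,0],[1,0,0,-12,0],[1,0,0,-12,0],[1,0,0,-12,0]]]'
python3 - <<'E'
from h import *
p,d=save("side","s5");save("top","t5"); cv2.imwrite("pics/s5c.png",cv2.resize(p[180:340,220:480],(780,480))[:,:,::-1])
E
```

```text
time: 15.3
tool_pos: [658.0, -36.7, 116.1]
tcp_rot: [-3.141, 0.0, 1.002]
contact_force: [0.7, -0.1, -5.1]
grip_width: 55.0
finger_force: 30.0
time: 16.3
tool_pos: [712.6, 47.9, 135.2]
tcp_rot: [3.14, -0.001, 1.003]
contact_force: [-4.1, -0.0, 11.1]
grip_width: 55.1
finger_force: 30.0
time: 17.3
tool_pos: [711.5, 46.7, 253.0]
tcp_rot: [-3.141, 0.0, 1.002]
contact_force: [-0.3, -0.1, -0.7]
grip_width: 91.9
finger_force: 0.0
```

View pics/s5c.png

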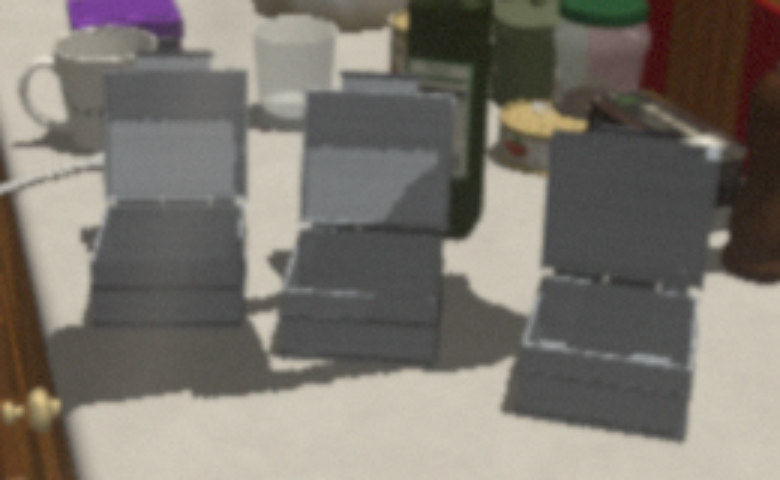

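All three lids are up in the picture, lids at crop px (175,135), (378,160) and (630,205). I'll measure the angles and tin poses from plane fits.

```bash
cat > lids.py <<'E'
from h import *
def fit(q):
    q=q[np.isfinite(q).all(1)]; c=np.median(q,0)
    for _ in range(4):
        n=np.linalg.svd(q-c)[2][2]; r=np.abs((q-c)@n); q=q[r<max(2.5,1.5*np.median(r))]; c=q.mean(0)
    return c,n*np.sign(-n[1])   # pointing to -y (front)
def box(w,u0,u1,v0,v1): return w[v0:v1,u0:u1].reshape(-1,3)
if __name__=="__main__":
    w=cloud("side",np.load("pics/s5.npy"))
    for i,L,F in((1,(262,294,210,238),(254,298,280,286)),(2,(328,360,217,248),(318,360,289,295)),(3,(408,448,230,264),(398,444,308,314))):
        c,n=fit(box(w,*L)); f,m=fit(box(w,*F))
        yaw=np.degrees(np.arctan2(-m[1],-m[0])); h=-m[:2]/np.hypot(*m[:2])
        # lid normal (underside) direction: at angle th underside normal = (-sin th along rear, cos.. )
        th=np.arctan2(-(n[:2]@h),-n[2]); 
        mid=f[:2]; print(i,"lid c",c.round(),"n",n.round(2),"th",round(th,3),"front c",f.round(),"nf",m.round(2),"yaw",yaw.round(1),"centre",(mid+47.5*h).round())
E
python3 lids.py
```

```text
1 lid c [458. 293.  97.] n [-0.26 -0.9   0.34] th 1.92 front c [425. 165.  17.] nf [-0.28 -0.96 -0.08] yaw 73.9 centre [438. 211.]
2 lid c [589. 207.  96.] n [-0.38 -0.86  0.34] th 1.923 front c [538.  85.  22.] nf [-0.4  -0.91 -0.09] yaw 66.3 centre [558. 129.]
3 lid c [720.  67. 107.] n [-0.54 -0.84 -0.05] th 1.519 front c [662. -32.  27.] nf [-0.53 -0.84 -0.1 ] yaw 58.1 centre [687.   9.]
```

Tin 3's lid stayed at 1.52 rad where a free one would have fallen open, so tin 3 is the stiff one. I'll push it past 1.6.

```bash
python3 -m crank '[[[0,-2.3,0,0,0],[0,-2.3,0,5,0],[0,-2.3,0,10,0],[0,-2.3,0,14.2,0],[0,-2.3,0,14.2,0],[0,-1,0,14.2,0],[0,0.3,0,14.2,0],[0,1.6,0,14.2,0],[0,2.6,0,14.2,0],[0,2.6,0,14.2,0]]]'
python3 - <<'E'
from h import *
from lids import *
p,d=save("side","s6");w=cloud("side",d)
c,n=fit(box(w,408,425,228,262)); h=np.array([.53,.848]); print(c,n,np.arctan2(-(n[:2]@h),-n[2]))
c,n=fit(box(w,398,444,308,314)); print(c,n)
E
```

```text
time: 18.4
tool_pos: [727.4, 70.5, 114.0]
tcp_rot: [3.138, -0.002, 1.004]
contact_force: [-0.4, -1.6, 0.9]
grip_width: 16.3
finger_force: 0.7
[708.99003855  95.27191898  96.09790005] [-0.55578787 -0.77010905  0.31310045] 1.8899110215234247
[662.05800301 -31.26222585  26.85992688] [-0.51948397 -0.84705233 -0.11242226]
```

All three lids are now open past upright, tin 3 at 1.89. Next I shut tin 1 from behind, then tin 2.

```bash
sed -i 's/^T=.*/T={1:(438,211,73.8),2:(558,129,66.2),3:(687,9,58)}/' go.py; python3 go.py 1 122 0 245
```

```text
shift cm [  8.1  -35.37 -13.15] turn -16.3
```

```bash
python3 -m crank '[[[0,-3,0,0,0],[0,-3,0,-5,0],[0,-3,0,-10,0],[0,-3,-3,-13,-3],[0,-3,-8,-13,-6],[0,-3,-13,-13,-10],[0,-1,-18,-13,-16.3],[0,2,-22,-13,-16.3],[0,5,-26,-13,-16.3],[0,8,-30,-13,-16.3]]]'; python3 go.py 1 122 0 100
```

```text
time: 19.45
tool_pos: [516.4, 295.7, 243.2]
tcp_rot: [3.14, -0.002, 1.286]
contact_force: [0.4, 0.2, -0.7]
grip_width: 0.4
finger_force: 0.0
shift cm [ 1.87 -5.17 14.32] turn -0.1
```

```bash
python3 -m crank '[[[0,1.9,-5.2,0,0],[0,1.9,-5.2,4,0],[0,1.9,-5.2,9,0],[0,1.9,-5.2,14,0],[0,1.9,-5.2,14.3,0],[0,0.4,-5.2,14.3,0],[0,-1.1,-5.2,14.3,0],[0,-2.6,-5.2,14.3,0],[0,-4.1,-5.2,14.3,0],[0,-5.6,-5.2,14.3,0]]]';python3 -m crank '[[[0,-1,0,0,0],[0,-2,0,0,0],[0,-2.8,0,0,0],[0,-3.4,0,0,0],[0,-3.4,0,0,0],[0,-3.4,0,-5,0],[0,-3.4,0,-10,0],[0,-3.4,0,-13,0],[0,-3.4,0,-13,0],[0,-3.4,0,-13,0]]]'
python3 - <<'E'
from h import *
from lids import *
p,d=save("side","s7");w=cloud("side",d)
for v in (235,245,250,255,260,265,270,275,280,285): print(v,w[v,275].round())
E
sed -i 's/w); to(/w); to(/; s/def tin(i,dx,dy,z):/def tin(i,dx,dy,z,r=0):/; s/y+dx\*s+dy\*c,z,w)/y+dx*s+dy*c,z,w+r)/' go.py; python3 go.py 2 131 35 245 90
```

```text
time: 20.45
tool_pos: [453.3, 255.1, 102.0]
tcp_rot: [3.138, -0.003, 1.286]
contact_force: [-0.8, 0.8, -0.6]
grip_width: 0.5
finger_force: 0.0
time: 21.45
tool_pos: [442.2, 222.8, 228.8]
tcp_rot: [3.141, -0.001, 1.287]
contact_force: [-0.5, 0.0, -0.0]
grip_width: 0.5
finger_force: 0.0
235 [478. 446.  -1.]
245 [438. 224.  77.]
250 [433. 199.  77.]
255 [428. 176.  77.]
260 [425. 163.  72.]
265 [425. 164.  60.]
270 [422. 149.  56.]
275 [424. 163.  37.]
280 [424. 168.  22.]
285 [424. 168.  10.]
shift cm [ 7.73 12.04 -1.72] turn -82.5
```

Tin 1 shut. For tin 2 I turn the hand to clear the bottle.

```bash
python3 -m crank '[[[0,1,1.5,-2,-8.5],[0,2,3,-2,-17],[0,3,4.5,-2,-25.5],[0,4,6,-2,-34],[0,5,7.5,-2,-42.5],[0,6,9,-2,-51],[0,7,10.5,-2,-59.5],[0,7.7,12,-2,-68],[0,7.7,12,-2,-76],[0,7.7,12,-2,-82.5]]]'; python3 go.py 2 131 35 102 90
python3 - <<'E'
from h import *
w=cloud("top",save("top","t7")[1])
m=(w[...,2]>225)&(w[...,2]<285)&(abs(w[...,0]-675)<60)&(abs(w[...,1]-268)<60); print("oil top",m.sum(),np.median(w[m],0) if m.any() else 0)
E
```

```text
time: 22.5
tool_pos: [578.6, 262.7, 245.6]
tcp_rot: [-3.139, -0.004, 2.732]
contact_force: [-0.1, 0.0, 0.5]
grip_width: 0.6
finger_force: 0.0
shift cm [-1.000e-02  4.000e-02  1.436e+01] turn 0.3
oil top 0 0
```

```bash
python3 -m crank '[[[0,0,0,0,0],[0,0,0,5,0],[0,0,0,10,0],[0,0,0,14.3,0],[0,0,0,14.3,0],[0,0,-1.5,14.3,0],[0,0,-3,14.3,0],[0,0,-4.5,14.3,0],[0,0,-6,14.3,0],[0,0,-7.5,14.3,0]]]';python3 -m crank '[[[0,0,-1,0,0],[0,0,-2,0,0],[0,0,-2.6,0,0],[0,0,-2.6,0,0],[0,0,-2.6,0,0],[0,0,-2.6,-5,0],[0,0,-2.6,-10,0],[0,0,-2.6,-15,0],[0,0,-2.6,-15,0],[0,0,-2.6,-15,0]]]'
python3 - <<'E'
from h import *
p,d=save("side","s8");save("top","t8")
w=cloud("side",d)
for v in (245,255,260,265,270,275,280,285,290): print(v,w[v,340].round())
cv2.imwrite("pics/s8c.png",cv2.resize(p[130:340,220:500],(800,600))[:,:,::-1])
E
```

```text
time: 23.55
tool_pos: [549.7, 194.0, 108.3]
tcp_rot: [3.139, 0.003, 2.725]
contact_force: [1.3, 0.5, -0.0]
grip_width: 0.1
finger_force: 0.1
time: 24.55
tool_pos: [538.7, 170.9, 256.8]
tcp_rot: [3.14, 0.002, 2.727]
contact_force: [-0.8, -0.8, -0.3]
grip_width: 0.4
finger_force: 0.0
245 [624. 333.   1.]
255 [559. 139.  76.]
260 [552. 117.  76.]
265 [544.  94.  77.]
270 [540.  82.  73.]
275 [541.  85.  60.]
280 [537.  70.  57.]
285 [541.  82.  39.]
290 [542.  85.  25.]
```

View pics/s8c.png

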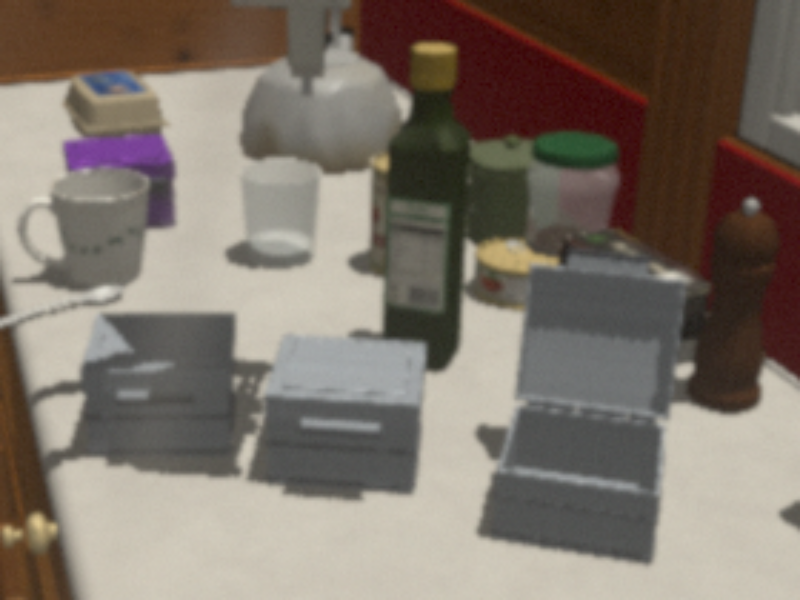

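Tins 1 and 2 are shut, at crop px (160,390) and (348,415), and tin 3 stands open at (590,400). I'll pinch tin 3's front wall and slide it toward the bottle.

```bash
python3 go.py 3 -46 0 60 90
```

```text
shift cm [-19.53 -13.31  19.42] turn 8.2
```

```bash
python3 -m crank '[[[1,-19.5,-13.3,0,8],[1,-19.5,-13.3,0,8],[1,-19.5,-13.3,0,8],[1,-19.5,-13.3,0,8],[1,-19.5,-13.3,0,8],[1,-19.5,-13.3,4,8],[1,-19.5,-13.3,9,8],[1,-19.5,-13.3,14,8],[1,-19.5,-13.3,17,8],[1,-19.5,-13.3,17,8]]]'; python3 go.py 3 -46 0 4 90
```

```text
time: 25.65
tool_pos: [658.5, -29.2, 78.2]
tcp_rot: [-3.136, -0.013, 2.587]
contact_force: [-0.2, 0.2, 0.1]
grip_width: 75.9
finger_force: 0.0
shift cm [-0.4   0.15  7.42] turn 0.2
```

```bash
python3 -m crank '[[[1,0,0,0,0],[1,0,0,0,0],[1,0,0,3,0],[1,0,0,6,0],[1,0,0,8,0],[1,0,0,8,0],[0,0,0,8,0],[0,0,0,8,0],[0,0,0,8,0],[0,0,0,8,0]]]'; python3 -m crank '[[[0,0,0,0,0],[0,0,0,0,0],[0,0,0,0,0],[0,0,0,0,0],[0,0,0,0,0],[0,0,0,0,0],[0,0,0,0,0],[0,0,0,0,0],[0,0,0,0,0],[0,0,0,0,0]]]';python3 go.py 3 -46 0 4 90
```

```text
time: 26.65
tool_pos: [663.8, -30.0, 7.0]
tcp_rot: [3.141, 0.002, 2.587]
contact_force: [-0.5, -0.6, -0.1]
grip_width: 64.1
finger_force: 0.0
time: 27.65
tool_pos: [663.3, -30.0, 5.7]
tcp_rot: [3.141, 0.0, 2.587]
contact_force: [1.8, -0.5, -1.2]
grip_width: 2.7
finger_force: 30.0
shift cm [ 0.05 -0.04  0.17] turn 0.2
```

```bash
python3 -m crank '[[[0,0.3,0.9,0,0],[0,0.6,1.8,0,0],[0,1,2.7,0,0],[0,1.3,3.6,0,0],[0,1.7,4.5,0,0],[0,2,5.4,0,0],[0,2.4,6.3,0,0],[0,2.7,7.2,0,0],[0,3,8.1,0,0],[0,3.2,8.6,0,0]]]'
python3 - <<'E'
from h import *
p,d=save("side","s9"); cv2.imwrite("pics/s9c.png",cv2.resize(p[130:340,220:500],(800,600))[:,:,::-1])
E
```

```text
time: 28.65
tool_pos: [681.3, 61.2, 5.7]
tcp_rot: [3.141, 0.0, 2.588]
contact_force: [-0.8, -4.4, -0.0]
grip_width: 2.8
finger_force: 30.0
```

View pics/s9c.png

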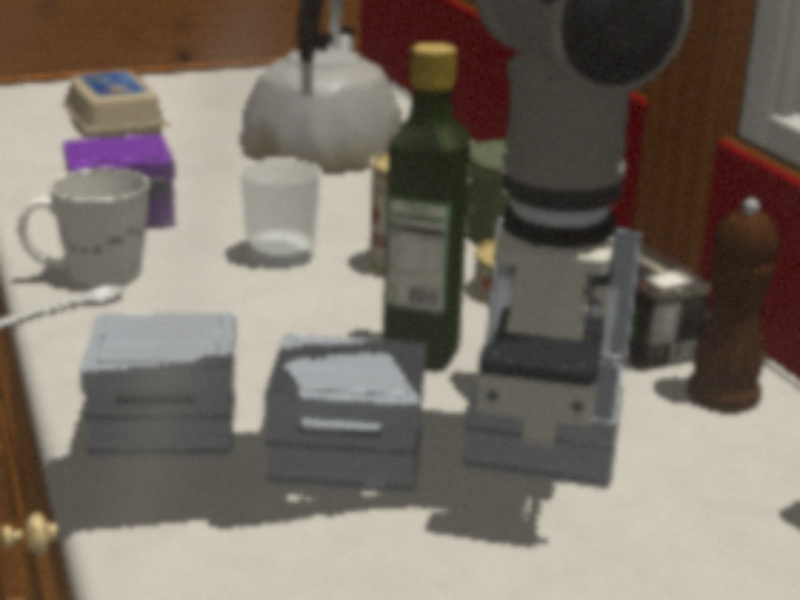

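The tin slid cleanly and now sits at crop px (540,440). Its lid end is near the reach limit, so I'll turn the tin 32° while still gripped to bring the lip within reach.

```bash
python3 -m crank '[[[0,-0.2,0.04,0,-3.2],[0,-0.4,0.07,0,-6.4],[0,-0.6,0.1,0,-9.6],[0,-0.8,0.15,0,-12.8],[0,-1,0.2,0,-16],[0,-1.2,0.2,0,-19.2],[0,-1.4,0.3,0,-22.4],[0,-1.6,0.3,0,-25.6],[0,-1.8,0.35,0,-28.8],[0,-2,0.4,0,-32]]]'; python3 -m crank '[[[0,0,0,0,0],[0,0,0,0,0],[1,0,0,0,0],[1,0,0,0,0],[1,0,0,0,0],[1,0,0,0,0],[1,0,0,-5,0],[1,0,0,-10,0],[1,0,0,-15,0],[1,0,0,-20,0]]]'
python3 - <<'E'
from h import *
o=bot.get_obs();print(o["tool_pos"],o["joint_positions"].round(2))
p,d=save("side","s10"); save("top","t10"); cv2.imwrite("pics/s10c.png",cv2.resize(p[130:340,220:500],(800,600))[:,:,::-1])
E
```

```text
time: 29.7
tool_pos: [700.6, 53.8, 5.7]
tcp_rot: [3.14, 0.001, -3.135]
contact_force: [0.5, 0.2, -0.2]
grip_width: 2.8
finger_force: 30.0
time: 30.7
tool_pos: [699.9, 52.8, 208.0]
tcp_rot: [3.141, 0.0, -3.138]
contact_force: [0.9, -0.2, 0.5]
grip_width: 62.1
finger_force: 0.0
[699.86218004  52.8424312  207.95443325] [-0.03  0.69  0.93  0.    1.52 -1.61]
```

View pics/s10c.png

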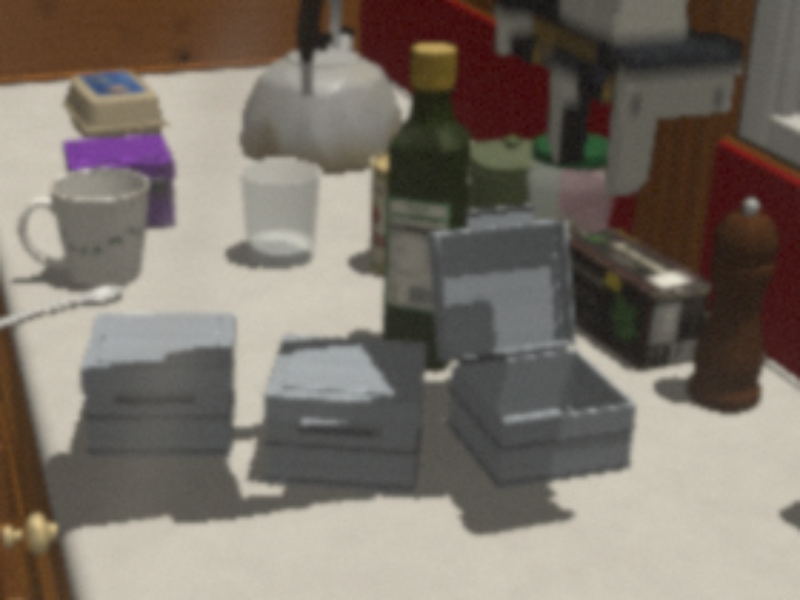

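The tin now stands at crop px (540,420) with the lid open and its lip at (500,217). I'll measure its pose before pinching the lip.

Run:
```python
from h import *
from lids import *
w=cloud("side",np.load("pics/s10.npy"))
c,n=fit(box(w,382,412,228,248)); f,m=fit(box(w,402,436,286,291))
h=-m[:2]/np.hypot(*m[:2]); print("lid",c.round(),n.round(2),"th",np.arctan2(-(n[:2]@h),-n[2]),"front",f.round(),m.round(2))
q=w[200:210,385:410].reshape(-1,3); q=q[(abs(q[:,0]-700)<60)&(abs(q[:,1]-190)<25)]; print("lip",np.nanmedian(q,0),len(q),np.nanmin(q,0),np.nanmax(q,0))
q=box(w,440,441,200,201)
# lip lateral extent in top view
wt=cloud("top",np.load("pics/t10.npy")); k=(wt[...,2]>150)&(wt[...,2]<170)&(abs(wt[...,0]-700)<60)&(abs(wt[...,1]-190)<35); print("top lip",k.sum(),wt[k].mean(0).round(1) if k.any() else"",np.ptp(wt[k],0) if k.any() else"")
```

```text
lid [705. 177.  81.] [ 0.   -0.94  0.35] th 1.9273743325191184 front [701.  51.  22.] [-0.02 -0.99 -0.1 ]
lip [704.19608725 185.77150464 153.82069511] 179 [675.59656145 178.44876128 136.16547468] [741.25212906 201.47731101 162.68609608]
top lip 69 [699.3 192.8 159.6] [77.81751782  7.12913356 14.96196336]
```

Tin 3 is at about (700,99) with yaw about 90° and the lid at 1.92. To keep the tin from dragging, I'll push the lid over from behind the lip instead of pinching it, with the hand yawed to 125° to clear the bottle.

```bash
python3 -c "
from go import *
to(720,212,208,125)"
```

```text
shift cm [-1.7  15.91  0.75] turn 55.2
```

```bash
python3 -m crank '[[[0,-1.7,3,0,8],[0,-1.7,6,0,16],[0,-1.7,9,0,24],[0,-1.7,12,0,32],[0,-1.7,15,0,40],[0,-1.7,15.9,0,48],[0,-1.7,15.9,0,55],[0,-1.7,15.9,0,55],[0,-1.7,15.9,0,55],[0,-1.7,15.9,0,55]]]'; python3 -c "
from go import *
to(720,212,124,125); to(720,129,124,125)"
```

```text
time: 31.8
tool_pos: [716.6, 211.4, 205.6]
tcp_rot: [-3.141, -0.0, 2.187]
contact_force: [0.1, 0.3, -0.0]
grip_width: 1.4
finger_force: 0.0
shift cm [-0.15  0.31  8.16] turn 0.3
shift cm [-6.92 -4.49  8.16] turn 0.3
```

```bash
python3 -m crank '[[[0,-0.1,0.3,3,0],[0,-0.1,0.3,6,0],[0,-0.1,0.3,8.1,0],[0,-0.1,0.3,8.1,0],[0,-1.2,-0.5,8.1,0],[0,-2.2,-1.2,8.1,0],[0,-3.2,-1.9,8.1,0],[0,-4.2,-2.6,8.1,0],[0,-5.2,-3.3,8.1,0],[0,-6,-3.9,8.1,0]]]'
python3 - <<'E'
from h import *
p,d=save("side","s11"); w=cloud("side",d)
for u in (385,400,415):
  print([w[v,u].round().tolist() for v in range(205,300,10)])
E
```

```text
time: 32.8
tool_pos: [721.3, 138.4, 131.2]
tcp_rot: [3.134, 0.005, 2.185]
contact_force: [-3.8, -0.5, 8.9]
grip_width: 0.6
finger_force: 4.4
[[816.0, 496.0, 31.0], [818.0, 494.0, 0.0], [648.0, 117.0, 143.0], [663.0, 149.0, 104.0], [670.0, 160.0, 75.0], [665.0, 145.0, 58.0], [648.0, 107.0, 55.0], [649.0, 105.0, 32.0], [648.0, 101.0, 10.0], [639.0, 77.0, 1.0]]
[[850.0, 465.0, 39.0], [687.0, 131.0, 155.0], [693.0, 141.0, 127.0], [700.0, 151.0, 99.0], [708.0, 163.0, 68.0], [700.0, 144.0, 54.0], [702.0, 143.0, 29.0], [703.0, 143.0, 3.0], [658.0, 50.0, 37.0], [nan, nan, nan]]
[[713.0, 119.0, 178.0], [710.0, 110.0, 160.0], [731.0, 145.0, 121.0], [737.0, 153.0, 93.0], [745.0, 163.0, 63.0], [736.0, 142.0, 49.0], [738.0, 142.0, 24.0], [690.0, 50.0, 55.0], [693.0, 51.0, 31.0], [694.0, 51.0, 7.0]]
```

Lid is at about 1.2 rad and the tin hasn't moved. A little further.

```bash
python3 -m crank '[[[0,-0.4,-0.3,0,0],[0,-0.8,-0.6,0,0],[0,-1.2,-0.9,0,0],[0,-1.6,-1.2,0,0],[0,-2,-1.4,0,0],[0,-2,-1.4,0,0],[0,-2,-1.4,0,0],[0,-2,-1.4,-2,0],[0,-2,-1.4,-6,0],[0,-2,-1.4,-11,0]]]'
python3 - <<'E'
from h import *
from lids import *
p,d=save("side","s12"); w=cloud("side",d)
for u in (390,400,415):
  print([w[v,u].round().tolist() for v in range(205,300,10)])
cv2.imwrite("pics/s12c.png",cv2.resize(p[130:340,220:500],(800,600))[:,:,::-1])
E
```

```text
time: 33.85
tool_pos: [718.1, 116.4, 232.8]
tcp_rot: [-3.136, -0.004, 2.186]
contact_force: [1.0, 0.1, -0.2]
grip_width: -0.0
finger_force: 0.0
[[822.0, 474.0, 38.0], [793.0, 406.0, 37.0], [655.0, 109.0, 145.0], [668.0, 134.0, 110.0], [680.0, 155.0, 75.0], [677.0, 146.0, 56.0], [677.0, 142.0, 33.0], [648.0, 79.0, 46.0], [648.0, 75.0, 25.0], [649.0, 74.0, 1.0]]
[[849.0, 463.0, 40.0], [816.0, 393.0, 39.0], [676.0, 105.0, 144.0], [692.0, 135.0, 107.0], [706.0, 159.0, 70.0], [700.0, 144.0, 54.0], [702.0, 144.0, 28.0], [703.0, 143.0, 3.0], [658.0, 50.0, 37.0], [659.0, 49.0, 14.0]]
[[840.0, 357.0, 79.0], [843.0, 357.0, 50.0], [699.0, 85.0, 149.0], [732.0, 143.0, 98.0], [744.0, 161.0, 64.0], [737.0, 144.0, 48.0], [738.0, 142.0, 24.0], [690.0, 51.0, 54.0], [693.0, 52.0, 30.0], [694.0, 50.0, 7.0]]
```

View pics/s12c.png

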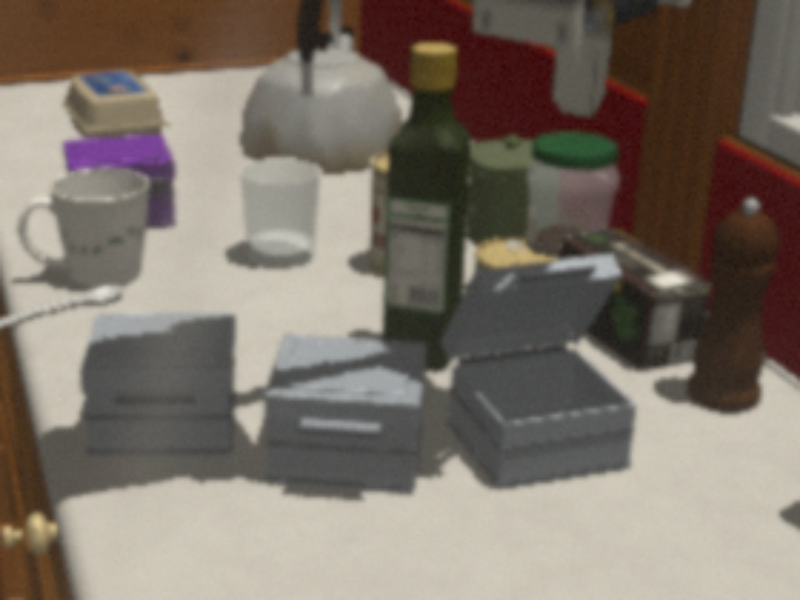

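The picture shows tins 1 and 2 shut. Tin 3 is beside the bottle with its lid half open at about 0.94 rad (lip at crop px (590,265)), and bottle, glass and mug stand in place. I'll let it settle and hand in.

```bash
python3 -m crank '[[[0,0,0,0,0],[0,0,0,0,0],[0,0,0,0,0],[0,0,0,0,0],[0,0,0,0,0],[0,0,0,0,0],[0,0,0,0,0],[0,0,0,0,0],[0,0,0,0,0],[0,0,0,0,0]]]'
python3 - <<'E'
from h import *
w=cloud("side",save("side","s13")[1]); print(w[225,400].round(),w[245,400].round())
wt=cloud("top",save("top","t13")[1]); 
for z0,z1 in((235,285),): 
    k=(wt[...,2]>z0)&(wt[...,2]<z1)&(abs(wt[...,0]-673)<50)&(abs(wt[...,1]-268)<50); print("oil cap",k.sum(),np.median(wt[k],0) if k.any() else "")
print(bot.close_job())
E
```

```text
time: 34.9
tool_pos: [719.4, 116.0, 234.8]
tcp_rot: [3.141, -0.0, 2.186]
contact_force: [0.4, -0.5, 0.4]
grip_width: 0.4
finger_force: 0.0
[676. 105. 144.] [707. 161.  69.]
oil cap 256 [666.50641966 273.40292849 267.98744813]
the job is handed in; nothing more can be done
None
```

I handed the job in at about 35 s: the stiff tin (the one that stood nearest the sink) is about 17–18 cm, centre to axis, from the oil bottle with its lid resting at about 0.94 rad; the other two are shut, each 15–20 mm from where it started; all three lids were open at once; and the bottle, glass and mug look upright and in place (no verdict was returned).

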